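# Clamp a plaster foot cast in the filing jig

### The job

Get the plaster foot cast ready for filing: push it on its board along the jig until the board is fully home against the back stop, swing the red hold-down arm down across the instep onto its rest, then swing the yellow hook latch over the end of the arm until it rests fully closed. Only when the latch is closed, press the green air pedal right down to its stop, keep it down for a good half second, and let it come all the way back up. Keep the cast standing on its board, and leave all the other things on the bench where they are.

Things in the scene. Friction and masses are not known exactly. Their poses are not given: they have to be found in the camera images.
- jig: Blue filing jig fixed to the bench. Lengths in mm. Bed 215 x 190 (local x -110 to 105), top at z 20. Origin on the bench; x runs along the guide to the back stop (away from the robot, within 0.25 rad), z up. Guide rails: inner faces y = +-42.5, tops z 36. Back stop: face x 90, top z 54. Posts: red arm's hinge (-20, 78), its rest (-20, -78), top z 90; latch hinge (55, -78), top z 114.
- cast: White plaster foot on a loose plywood board 150 x 80 x 12 mm, 0.38 to 0.65 kg (up to 12 N to slide), lying between the rails. Origin: centre of board's underside; x from toes to heel. Home at local x = +15 mm of the jig (heel edge on the back stop); starts 35 to 60 mm short. Push the board's toe edge (x -75). Toe front x -70, 54 wide, top z 42; shin 48 to 62 thick at x 37, top z 122.
- hold_arm (a joint): Angle of the red hold-down arm (rad): 0 = closed, level across the instep, free end on its rest; it starts standing up, about 1.4 to 1.9 (past 1.57 it leans outwards to the left). Stiff hinge (0.22 N m friction): it stays where it is left. Limits 0 and 2.1.
- hold_arm_hinge (a point): The red arm's hinge axis, at local (-20, 78, 90) mm of the jig, running along the jig's x. The arm is a bar 24 mm wide (along x) and 20 mm thick, 168 mm long from the hinge, axis in mid thickness; closed it points to the jig's -y (right) and its top is 100 mm above the bench.
- hold_arm_tip (a point): Middle of the red arm's free end, 168 mm from the hinge.
- latch (a joint): Angle of the yellow hook latch (rad): 0 = fully closed, level, lying over the red arm's end with its down-turned hook in front of it; it starts standing up, about 1.55 to 1.95 (past 1.57 it leans back, away from the robot). Stiff hinge (0.07 N m friction): it stays where it is left. Limits 0 and 2.1.
- latch_hinge (a point): The latch's hinge axis, at local (55, -78, 106) mm of the jig, running along the jig's y. The latch is a strap 22 mm wide (along y), 7 mm thick (axis in mid thickness), 99 mm long, with a hook 22 mm deep turned down at its end; closed it points to the jig's -x (to the robot), its top 109.5 mm above the bench.
- latch_tip (a point): Middle of the latch strap's free end, 99 mm from its hinge.
- pedal_base: Fixed dark steel base plate of the air pedal, 180 x 120 x 10 mm. Origin: centre of its underside; local x points away from the robot (within 0.35 rad), z up. The treadle's hinge lies at local (70, 0, 34) mm.
- pedal (a joint): Angle the green treadle is pressed (rad): 0 = up (sprung), 0.26 = down at its stop. About 2 N at the pad starts it, 9 N holds it down at the stop; it springs back by itself.
- pedal_pad (a point): Where to press: on the top face of the green treadle (145 long x 95 wide x 10 mm, hinged at its far end, near end raised), 115 mm from the hinge, on the centre line, about 73 mm above the bench when up. It goes down 29 mm to the stop and swings about the hinge.
- hammer: Bystander: hammer 260 mm long lying flat off to the left. Leave alone.
- rasp: Bystander: flat rasp with a yellow handle, 260 mm long, lying off to the right. Leave alone.
- bowl: Bystander: blue plaster bowl, 100 mm wide, 50 mm high, beyond the gap between jig and pedal. Origin: centre of its foot. Leave alone.
- jar: Bystander: orange jar 56 mm wide, 75 mm high, between jig and pedal on the near side. Origin: centre of its foot. Leave alone.
- stump: Bystander: white plaster stump, 94 mm wide, 114 mm high, off to the right. Origin: centre of its foot. Leave alone.
- fitting: Bystander: brass fitting 44 mm wide, 72 mm high, between jig and pedal towards the far side. Origin: centre of its foot. Leave alone.
Not all that is in view belongs to the job. What is shaped like the cast but pink is not meant.

How it is judged:
By the outcome, as a careful person would: the job done as asked, in the order asked, and still so for the second after the job is handed in, with the robot touching nothing.
It also fails if it takes over 67 s, if anything falls off the work surface, if the arm or the gripper's body presses on something with over 40 N, if the wrist force passes 120 N, or if a joint passes its speed limit or range.

### The arm

A 7-joint arm with a two-finger parallel gripper is mounted at the origin on the work surface. World frame = base frame: x ahead of the robot, y to its left, z up, the work surface at z = 0. Lengths are in m, angles in rad, forces in N, time in s.
With the tool pointing down it reaches from about 0.4 to 0.875 m from the base axis. Payload 19.3 kg.
Tool frame: the origin (TCP) lies at the very end of the fingers, on their centre line; the grasp point (between the pads) lies 19 mm behind it; z points along the fingers, y is the line along which they close (so a half turn about z gives the same grasp; the last joint's range is limited). The gripper opens to 85 mm and grips with 20 to 120 N. Pads are 22 mm wide; open, the fingers measure 114 mm over their backs; the gripper's body (76 mm by 85 mm) begins 54 mm behind the grasp point. The pads swing forward as they close: fully open they stand 13 mm farther back than shut.
Start: joints at [-1.265, 0.521, -0.036, 1.599, 0.021, 1.021, -0.113], TCP at [0.229, 0.581, 0.231] pointing down, gripper open.
Joint ranges: [-2.91, 2.91], [-0.3, 2.13], [-1.5, 1.42], [0.17, 2.43], [-1.26, 4.41], [0.16, 1.93], [-2.52, 2.52]. Speed limits (rad/s): [1.89, 1.89, 2.39, 2.39, 3.01, 3.01, 3.01].

### API

Orientations are given as [roll, pitch, yaw] about the fixed x, y, z axes, in that order (R = Rz(yaw) Ry(pitch) Rx(roll)).
In Python, from workcell import monitor, optics, workorder gives the robot as it stands.
- The arm moves only by the tool apply_moves, never from a script. Its arguments are lists of equal length, an entry for each row: "linear": the shift along the tool's x, y, z each as a share of 0.1 m, from -1 to 1, a list of three; "delta_rot": the turn, a rotation vector about the tool's x, y, z each as a share of 120 degrees, from -1 to 1, a list of three. A call has exactly 5 rows; each row is the pose to reach, as a shift and turn from the pose commanded when the call began, along the tool's axes at that moment; what a row does not reach only later rows make up. A row lasts 1/12 s, in which the tool goes at most 41.7 mm and 7.16 degrees, less where a joint would pass 70% of its speed; a pose out of reach is approached as far as the arm can. A call with a number of a shift or a turn outside -1 to 1 is refused whole. A call with a gripper value outside its range is refused whole. "gripper" is the opening, from -1 (shut) to 1 (fully open), set as the call begins (left out, the last holds). The fingers move at their own pace and stop on an object; "force" is the grip in N (left out, the last holds). Time passes only in rows, so rows that repeat a pose let the fingers close, or fill a call up. It gives the time, the measured TCP pose, the force, the opening and the grip force at its end, in the units of the state.
- monitor.observe(): the state, without advancing time (a new reading comes with each control period).
- optics.grab_frame(name): name is "side" or "top"; returns (picture, depth): 420x560x3 uint8, red, green, blue; 420x560 float32, m along the optical axis (not along the pixel's ray), 0 where there is no reading.
- optics.camera_info(name): a dict with "fx", "fy", "cx", "cy" (pixels), "rvec" (rotation vector, rad) and "tvec" (3), from world to camera coordinates, as OpenCV has them. Camera axes: x right, y down, z forward; pixel columns grow to the right and rows downward; lengths in m; the calibration is good to about 2 mm. A picture is of the moment at which its call begins. camera_info takes no time and is no camera call.
- workorder.job_done(): hands the job in; it is judged then, once.
The state is a dict: "clock": time; "qpos": joint angles; "qd": joint speeds; "joint_efforts": joint torques, N m; "position": TCP position; "tool_rot": TCP orientation; "force": force on the tool from outside, world axes, zero at the start; "moment": the same for the moment, N m; "grip_width": finger opening in m; "finger_force": force on a finger pad.
Only numpy, scipy, OpenCV 4.12 (cv2) and the standard library are available. Lean on these libraries where they do the work, as an engineer would, in place of code of your own. Each camera call takes 0.05 s, during which the arm holds its last target. There are 200 camera calls.

## Working session

There is one attempt and no reset: what is moved stays moved. The work goes in short steps, Python scripts to look and compute and a tool call to move; the robot and the scene stay as the last step left them, time stands still between calls to the robot, and variables do not carry over. Pictures are saved under pics/ and viewed, at most 10 in all, crops included, and the job is handed in when it is done.

Besides the shell and the picture viewer there is one more tool, called as a command line: name --argument value ..., lists and objects as JSON in quotes. apply_moves: Moves the arm, as the interface text tells. Its arguments: {"type":"object","properties":{"linear":{"type":"array"},"delta_rot":{"type":"array"},"gripper":{"type":"number"},"force":{"type":"number"}},"required":["linear","delta_rot"]}

```bash
ls; mkdir -p pics; cat > h.py <<'E'
import numpy as np, cv2
from workcell import monitor, optics, workorder
from scipy.spatial.transform import Rotation as R
def grab(n,save=None):
    p,d=optics.grab_frame(n); np.savez(f'{n}.npz',p=p,d=d)
    if save: cv2.imwrite(save,p[:,:,::-1])
    return p,d
def load(n):
    z=np.load(f'{n}.npz'); return z['p'],z['d']
def cloud(n,d):
    c=optics.camera_info(n); v,u=np.mgrid[:d.shape[0],:d.shape[1]]
    P=np.stack([(u-c['cx'])/c['fx']*d,(v-c['cy'])/c['fy']*d,d],-1)
    M=cv2.Rodrigues(np.array(c['rvec'],float))[0]
    W=(P-np.array(c['tvec']).ravel())@M
    W[d==0]=np.nan
    return W
def proj(n,X):
    c=optics.camera_info(n); K=np.array([[c['fx'],0,c['cx']],[0,c['fy'],c['cy']],[0,0,1]])
    return cv2.projectPoints(np.array(X,float).reshape(-1,3),np.array(c['rvec'],float),np.array(c['tvec'],float),K,None)[0].reshape(-1,2)
E
python3 - <<'E'
from h import *
p1,_=grab('top','pics/top0.png'); p2,_=grab('side','pics/side0.png')
s=monitor.observe(); print({k:np.round(v,3) for k,v in s.items()})
for n in('top','side'):print(optics.camera_info(n))
E
```

```text
pics
{'clock': np.float64(0.1), 'qpos': array([-1.265,  0.522, -0.036,  1.6  ,  0.021,  1.021, -0.113]), 'qd': array([ 0.001, -0.002, -0.   , -0.002, -0.001,  0.   ,  0.   ]), 'joint_efforts': array([ 7.0000e-03, -9.2849e+01,  1.9860e+00, -3.7054e+01,  1.8000e-02,
        5.0000e-03, -0.0000e+00]), 'position': array([0.229, 0.581, 0.231]), 'tool_rot': array([-3.141,  0.   ,  2.766]), 'force': array([ 0.055, -0.118,  0.041]), 'moment': array([-0.038,  0.011, -0.006]), 'finger_force': np.float64(0.0), 'grip_width': np.float64(0.085)}
{'fx': 502.71286825011185, 'fy': 502.71286825011185, 'cx': 284.63971831237825, 'cy': 209.05400399160445, 'rvec': array([ 2.14023441, -2.08755276,  0.22103806]), 'tvec': array([-0.04754238,  0.55418814,  1.46609459])}
{'fx': 443.4310031925775, 'fy': 443.4310031925775, 'cx': 276.81061149388347, 'cy': 201.47472469018177, 'rvec': array([ 2.09784174, -0.04567689,  0.05584088]), 'tvec': array([-0.56534468,  0.05604538,  1.3787687 ])}
```

View pics/top0.png

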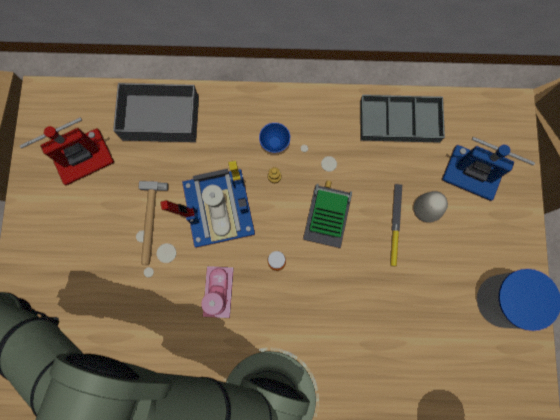

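View pics/side0.png

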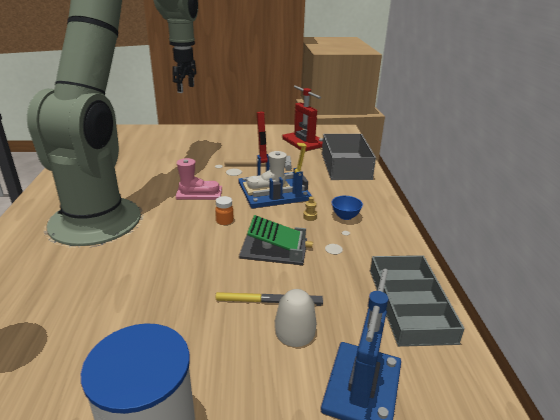

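The top view shows the blue jig with the white cast at (219,208), the red arm at (180,208) and the yellow latch at (234,172). The pedal is at (328,215) and the jar at (277,260). There are two foot-shaped things: white at (217,210), in the jig on its board, and pink at (217,291). The white one fits the description, and I'll confirm it in an enlarged crop.

```bash
python3 - <<'E'
from h import *
p,d=load('top'); W=cloud('top',d)
c=p[150:260,150:360]; cv2.imwrite('pics/crop0.png',cv2.resize(c,None,fx=3.8,fy=3.8,interpolation=cv2.INTER_CUBIC)[:,:,::-1])
hsv=cv2.cvtColor(p,cv2.COLOR_RGB2HSV); v,u=np.mgrid[:420,:560]
def reg(m,u0,u1,v0,v1): return m&(u>=u0)&(u<u1)&(v>=v0)&(v<v1)
H,S,V=hsv[...,0],hsv[...,1],hsv[...,2]
z=W[...,2]
print('bench z',np.nanmedian(z[300:330,400:440]))
blue=reg((H>100)&(H<125)&(S>100),160,265,160,255)
b=blue&(np.abs(z-.02)<.006); P=W[b][:,:2].astype(np.float32); r=cv2.minAreaRect(P); print('bed',len(P),r,cv2.boxPoints(r).round(3).tolist(), np.median(z[b]))
bl=W[blue&(z>.045)&(z<.065)]; print('stop', len(bl),bl.mean(0), cv2.minAreaRect(bl[:,:2].astype(np.float32)))
g=reg((H>45)&(H<85)&(S>100),295,365,175,250); P=W[g]; r=cv2.minAreaRect(P[:,:2].astype(np.float32)); print('green',len(P),r,cv2.boxPoints(r).round(3).tolist(),np.percentile(P[:,2],[2,50,98]))
yl=reg((H>20)&(H<32)&(S>150),222,250,155,192)&(z>.07); P=W[yl]; print('latch',len(P),P[P[:,2].argsort()][[0,1,len(P)//2,-2,-1]].round(3).tolist(),P.mean(0))
rd=reg(((H<6)|(H>174))&(S>150),155,205,190,225); P=W[rd]; print('red',len(P),P[P[:,2].argsort()][[0,1,len(P)//2,-2,-1]].round(3).tolist())
E
```

```text
bench z -4.502534382589212e-06
bed 1282 ((0.5627095699310303, 0.17386335134506226), (0.21236036717891693, 0.18645982444286346), 13.851497650146484) [[0.43700000643730164, 0.23899999260902405], [0.4819999933242798, 0.057999998331069946], [0.6880000233650208, 0.10899999737739563], [0.6430000066757202, 0.28999999165534973]] 0.01999400225620178
stop 36 [0.55455752 0.16539348 0.05441555] ((0.5736458897590637, 0.1648399829864502), (0.1330128014087677, 0.1690610647201538), 0.32351306080818176)
green 1289 ((0.546750545501709, -0.16877973079681396), (0.09402433782815933, 0.13954053819179535), 76.4511947631836) [[0.46799999475479126, -0.1979999989271164], [0.6039999723434448, -0.23100000619888306], [0.6259999871253967, -0.13899999856948853], [0.49000000953674316, -0.10700000077486038]] [nan nan nan]
latch 128 [[0.635, 0.11, 0.108], [0.635, 0.113, 0.109], [0.654, 0.111, 0.197], [0.647, 0.118, 0.211], [0.635, 0.109, 0.211]] [0.64225298 0.11302395 0.1695584 ]
red 210 [[0.536, 0.237, 0.089], [0.529, 0.237, 0.09], [0.523, 0.266, 0.215], [0.524, 0.286, 0.258], [0.521, 0.28, 0.261]]
```

View pics/crop0.png

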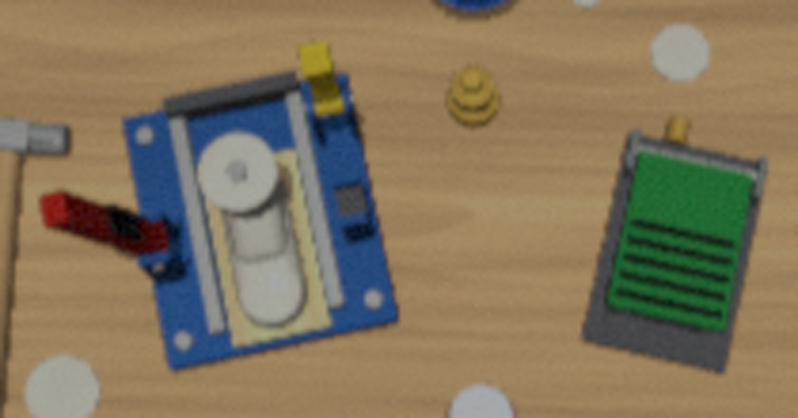

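The crop confirms it: the white cast stands on its plywood board between the rails, with its toe edge at crop (283,336). The red arm leans left and the yellow latch stands up. The pedal's green pad is at about (665,290). Next I'll convert these points into jig coordinates.

```bash
cat >> h.py <<'E'
PSI=.2418; O=np.array([.565,.1745,0]); A=R.from_euler('z',PSI).as_matrix()
def loc(X): return (np.asarray(X)-O)@A
def wor(X): return np.asarray(X)@A.T+O
def st():
    s=monitor.observe(); print('t',round(float(s['clock']),2),'loc',(loc(s['position'])*1000).round(1),'rot',np.round(s['tool_rot'],3),'F',(np.asarray(s['force'])@A).round(1),'w',round(float(s['grip_width']),4),'q',np.round(s['qpos'],2))
E
python3 - <<'E'
from h import *
p,d=load('top'); W=cloud('top',d); L=loc(W)*1000
hsv=cv2.cvtColor(p,cv2.COLOR_RGB2HSV); H,S=hsv[...,0],hsv[...,1]; v,u=np.mgrid[:420,:560]
def reg(m,u0,u1,v0,v1): return L[m&(u>=u0)&(u<u1)&(v>=v0)&(v<v1)]
f=lambda P:np.nanpercentile(P,[1,50,99],axis=0).round(0).tolist()
on=np.ones_like(H,bool)
B=reg(on,200,245,200,250); B=B[(abs(B[:,1])<38)&(B[:,2]>27)&(B[:,2]<37)]; print('board low',f(B), B[:,0].min())
C=reg(on,195,240,170,205);C=C[(C[:,2]>120)&(abs(C[:,1])<42)]; print('shin top',f(C))
print('pink',f(reg((H>160)&(S>60),195,240,260,322)))
print('jar',f(reg((L[...,2]>10),262,292,246,274)))
print('latch',f(reg((H>20)&(H<32)&(S>150)&(L[...,2]>80),222,250,155,192)))
r=reg(((H<6)|(H>174))&(S>150)&(L[...,2]>80),155,205,190,225);print('red',f(r)); t=r[r[:,2]>245];print('redtop',f(t))
g=W[(H>45)&(H<85)&(S>100)&(u>295)&(u<365)&(v>175)&(v<250)]; g=g[~np.isnan(g[:,0])]
a=-.238; Q=R.from_euler('z',a).as_matrix(); q=(g-[.507,-.160,0])@Q*1000; k=np.linalg.lstsq(np.c_[q[:,:2],np.ones(len(q))],q[:,2],rcond=None)[0]; print('pedal plane',k, f(q))
print(proj('top',wor([[-.11,.095,.02],[-.11,-.095,.02],[.105,-.095,.02],[.105,.095,.02],[-.02,-.078,.09]])).round(1).tolist())
st()
E
```

```text
board low [[-104.0, -38.0, 27.0], [-63.0, -9.0, 32.0], [13.0, 38.0, 37.0]] -104.99052640834982
shin top [[-19.0, -29.0, 131.0], [7.0, -1.0, 142.0], [35.0, 28.0, 149.0]]
pink [[-323.0, 7.0, 5.0], [-248.0, 46.0, 41.0], [-182.0, 102.0, 126.0]]
jar [[-232.0, -168.0, 13.0], [-209.0, -141.0, 74.0], [-182.0, -115.0, 81.0]]
latch [[48.0, -88.0, 109.0], [60.0, -78.0, 196.0], [76.0, -67.0, 211.0]]
red [[-32.0, 69.0, 92.0], [-23.0, 101.0, 214.0], [-10.0, 125.0, 258.0]]
redtop [[-31.0, 107.0, 246.0], [-20.0, 115.0, 252.0], [-10.0, 126.0, 259.0]]
pedal plane [-3.18650678e-01 -3.52332290e-03  7.38161788e+01] [[-27.0, -44.0, 37.0], [39.0, 2.0, 62.0], [108.0, 49.0, 85.0]]
[[193.9, 247.7], [254.8, 234.5], [240.9, 168.7], [181.6, 181.2], [241.8, 202.8]]
t 0.1 loc [-228.6  475.2  230.8] rot [-3.141  0.     2.766] F [ 0.  -0.1  0. ] w 0.0851 q [-1.27  0.52 -0.04  1.6   0.02  1.02 -0.11]
```

apply_moves --linear '[[0, 0, 0], [0, 0, 0], [0, 0, 0], [0, 0, 0], [0, 0, 0]]' --delta_rot '[[0, 0, -0.06], [0, 0, -0.12], [0, 0, -0.18], [0, 0, -0.24], [0, 0, -0.295]]' --gripper -1 --force 40

```text
clock: 0.52
position: [0.2294, 0.5812, 0.231]
tool_rot: [-3.141, -0.0, -2.893]
force: [0.3, 0.7, -0.5]
grip_width: 0.0255
finger_force: 0.0
```

apply_moves --linear '[[-0.04, -0.19, 0.03], [-0.07, -0.38, 0.06], [-0.11, -0.57, 0.1], [-0.15, -0.76, 0.13], [-0.19, -0.95, 0.16]]' --delta_rot '[[0, 0, 0], [0, 0, 0], [0, 0, 0], [0, 0, 0], [0, 0, 0]]'

```text
clock: 0.93
position: [0.2708, 0.4926, 0.2148]
tool_rot: [-3.141, -0.0, -2.9]
force: [-0.6, 0.4, 0.3]
grip_width: 0.0001
finger_force: 0.0
```

apply_moves --linear '[[-0.04, -0.19, 0.03], [-0.07, -0.38, 0.06], [-0.11, -0.57, 0.1], [-0.15, -0.76, 0.13], [-0.19, -0.95, 0.16]]' --delta_rot '[[0, 0, 0], [0, 0, 0], [0, 0, 0], [0, 0, 0], [0, 0, 0]]'

```text
clock: 1.35
position: [0.312, 0.405, 0.199]
tool_rot: [-3.141, -0.0, -2.9]
force: [0.2, -0.1, -0.2]
grip_width: 0.0003
finger_force: 0.0
```

apply_moves --linear '[[-0.04, -0.19, 0.03], [-0.07, -0.38, 0.06], [-0.11, -0.57, 0.1], [-0.15, -0.76, 0.13], [-0.19, -0.95, 0.16]]' --delta_rot '[[0, 0, 0], [0, 0, 0], [0, 0, 0], [0, 0, 0], [0, 0, 0]]'

```text
clock: 1.77
position: [0.3532, 0.3173, 0.183]
tool_rot: [-3.141, -0.0, -2.9]
force: [0.7, -0.2, 0.2]
grip_width: 0.0002
finger_force: 0.0
```

apply_moves --linear '[[-0.04, -0.19, 0.03], [-0.07, -0.38, 0.06], [-0.11, -0.57, 0.1], [-0.15, -0.76, 0.13], [-0.19, -0.95, 0.16]]' --delta_rot '[[0, 0, 0], [0, 0, 0], [0, 0, 0], [0, 0, 0], [0, 0, 0]]'

```text
clock: 2.18
position: [0.3944, 0.2297, 0.167]
tool_rot: [-3.141, -0.0, -2.9]
force: [-0.7, -0.4, -0.0]
grip_width: 0.0001
finger_force: 0.0
```

apply_moves --linear '[[-0.04, -0.19, 0.03], [-0.07, -0.38, 0.06], [-0.11, -0.57, 0.1], [-0.15, -0.76, 0.13], [-0.19, -0.95, 0.16]]' --delta_rot '[[0, 0, 0], [0, 0, 0], [0, 0, 0], [0, 0, 0], [0, 0, 0]]'

```text
clock: 2.6
position: [0.4356, 0.142, 0.151]
tool_rot: [-3.141, -0.0, -2.9]
force: [0.5, 0.1, 0.5]
grip_width: 0.0001
finger_force: 0.0
```

```bash
python3 -c "from h import *; st()"
```

```text
t 2.6 loc [-133.4   -0.6  151. ] rot [-3.141 -0.    -2.9  ] F [ 0.5 -0.1  0.5] w 0.0001 q [-0.37  0.38 -0.1   2.1   0.06  0.66  1.31]
```

apply_moves --linear '[[0, 0, 0.2], [0, 0, 0.4], [0, 0, 0.6], [0, 0, 0.8], [0, 0, 1]]' --delta_rot '[[0, 0, 0], [0, 0, 0], [0, 0, 0], [0, 0, 0], [0, 0, 0]]'

```text
clock: 3.02
position: [0.4354, 0.1429, 0.0503]
tool_rot: [3.142, -0.0, -2.9]
force: [0.9, 1.5, -1.1]
grip_width: 0.0004
finger_force: 0.0
```

apply_moves --linear '[[0, 0, 0.13], [0, 0, 0.26], [-0.05, 0, 0.26], [-0.1, 0, 0.26], [-0.14, 0, 0.26]]' --delta_rot '[[0, 0, 0], [0, 0, 0], [0, 0, 0], [0, 0, 0], [0, 0, 0]]'

```text
clock: 3.43
position: [0.4501, 0.1467, 0.0259]
tool_rot: [3.141, 0.001, -2.9]
force: [-0.6, -0.8, 0.3]
grip_width: 0.0
finger_force: 0.0
```

apply_moves --linear '[[-0.03, 0, 0], [-0.07, 0, 0], [-0.11, 0, 0], [-0.15, 0, 0], [-0.18, 0, 0]]' --delta_rot '[[0, 0, 0], [0, 0, 0], [0, 0, 0], [0, 0, 0], [0, 0, 0]]'

```text
clock: 3.85
position: [0.4659, 0.1503, 0.0256]
tool_rot: [-3.141, -0.002, -2.9]
force: [-7.7, -2.0, 5.5]
grip_width: -0.0002
finger_force: 3.9
```

apply_moves --linear '[[-0.04, 0, 0], [-0.08, 0, 0], [-0.12, 0, 0], [-0.16, 0, 0], [-0.2, 0, 0]]' --delta_rot '[[0, 0, 0], [0, 0, 0], [0, 0, 0], [0, 0, 0], [0, 0, 0]]'

```text
clock: 4.27
position: [0.4852, 0.155, 0.0257]
tool_rot: [-3.141, -0.002, -2.9]
force: [-8.4, -2.1, 7.3]
grip_width: -0.0001
finger_force: 4.1
```

```bash
python3 -c "from h import *; st()"
```

```text
t 4.27 loc [-82.1   0.2  25.7] rot [-3.141e+00 -2.000e-03 -2.900e+00] F [-8.7 -0.   7.3] w -0.0001 q [-0.37  0.67 -0.07  2.03  0.1   0.44  1.29]
```

apply_moves --linear '[[-0.02, 0, 0], [-0.04, 0, 0], [-0.06, 0, 0], [-0.08, 0, 0], [-0.09, 0, 0]]' --delta_rot '[[0, 0, 0], [0, 0, 0], [0, 0, 0], [0, 0, 0], [0, 0, 0]]'

```text
clock: 4.68
position: [0.4941, 0.1573, 0.0256]
tool_rot: [-3.141, -0.002, -2.9]
force: [-7.0, -2.7, 4.7]
grip_width: -0.0002
finger_force: 3.6
```

apply_moves --linear '[[-0.01, 0, 0], [-0.02, 0, 0], [-0.02, 0, 0], [-0.03, 0, 0], [-0.03, 0, 0]]' --delta_rot '[[0, 0, 0], [0, 0, 0], [0, 0, 0], [0, 0, 0], [0, 0, 0]]'

```text
clock: 5.1
position: [0.497, 0.158, 0.0256]
tool_rot: [-3.141, -0.002, -2.9]
force: [-6.4, -1.7, 4.6]
grip_width: -0.0001
finger_force: 3.3
```

```bash
python3 -c "from h import *; st()"
```

```text
t 5.1 loc [-70.    0.2  25.6] rot [-3.141e+00 -2.000e-03 -2.900e+00] F [-6.6 -0.2  4.6] w -0.0001 q [-0.37  0.68 -0.07  2.    0.1   0.46  1.3 ]
```

apply_moves --linear '[[-0.01, 0, 0], [-0.01, 0, 0], [-0.02, 0, 0], [-0.02, 0, 0], [-0.02, 0, 0]]' --delta_rot '[[0, 0, 0], [0, 0, 0], [0, 0, 0], [0, 0, 0], [0, 0, 0]]'

```text
clock: 5.52
position: [0.4986, 0.1584, 0.0256]
tool_rot: [-3.141, -0.002, -2.9]
force: [-7.4, -2.0, 5.0]
grip_width: -0.0001
finger_force: 4.1
```

apply_moves --linear '[[-0.01, 0, 0], [-0.01, 0, 0], [-0.02, 0, 0], [-0.02, 0, 0], [-0.02, 0, 0]]' --delta_rot '[[0, 0, 0], [0, 0, 0], [0, 0, 0], [0, 0, 0], [0, 0, 0]]'

```text
clock: 5.93
position: [0.4988, 0.1584, 0.0254]
tool_rot: [-3.141, -0.006, -2.899]
force: [-18.6, -3.5, 15.2]
grip_width: -0.0004
finger_force: 9.4
```

```bash
python3 -c "from h import *; st()"
```

```text
t 5.93 loc [-68.2   0.2  25.4] rot [-3.141 -0.006 -2.899] F [-18.9   1.1  15.2] w -0.0004 q [-0.37  0.68 -0.07  1.99  0.1   0.47  1.3 ]
```

apply_moves --linear '[[0.15, 0, 0], [0.3, 0, -0.05], [0.3, 0, -0.4], [0.3, 0, -0.7], [0.3, 0, -1]]' --delta_rot '[[0, 0, 0], [0, 0, 0], [0, 0, 0], [0, 0, 0], [0, 0, 0]]'

```text
clock: 6.35
position: [0.4723, 0.1521, 0.1271]
tool_rot: [3.142, 0.0, -2.899]
force: [0.6, 0.4, -0.9]
grip_width: -0.0001
finger_force: 0.0
```

apply_moves --linear '[[0, 0.17, -0.2], [0, 0.34, -0.4], [0, 0.5, -0.6], [0, 0.7, -0.8], [0, 0.85, -1]]' --delta_rot '[[0, 0, 0], [0, 0, 0], [0, 0, 0], [0, 0, 0], [0, 0, 0]]'

```text
clock: 6.77
position: [0.4516, 0.236, 0.2271]
tool_rot: [3.141, 0.001, -2.899]
force: [0.0, 0.9, -0.7]
grip_width: -0.0002
finger_force: 0.0
```

apply_moves --linear '[[0, 0.2, 0], [0, 0.4, 0], [0, 0.6, 0], [0, 0.8, 0], [0, 0.9, 0]]' --delta_rot '[[0, 0, 0], [0, 0, 0], [0, 0, 0], [0, 0, 0], [0, 0, 0]]'

```text
clock: 7.18
position: [0.4297, 0.3243, 0.2259]
tool_rot: [3.14, 0.001, -2.898]
force: [-0.2, -0.1, -0.4]
grip_width: 0.0002
finger_force: 0.0
```

apply_moves --linear '[[-0.2, 0, 0], [-0.4, 0, 0], [-0.6, 0, 0], [-0.75, 0, 0.1], [-0.75, 0, 0.25]]' --delta_rot '[[0, 0, 0], [0, 0, 0], [0, 0, 0], [0, 0, 0], [0, 0, 0]]'

```text
clock: 7.6
position: [0.5065, 0.3399, 0.2011]
tool_rot: [3.141, 0.003, -2.901]
force: [-0.1, 0.6, -0.3]
grip_width: -0.0001
finger_force: 0.0
```

```bash
python3 - <<'E'
from h import *
st(); p,d=grab('top'); p2,_=grab('side')
a=cv2.resize(p[150:260,140:270],None,fx=3,fy=3,interpolation=cv2.INTER_CUBIC); b=cv2.resize(p2[90:220,200:340],None,fx=2.54,fy=2.54,interpolation=cv2.INTER_CUBIC)[:330]
cv2.imwrite('pics/c1.png',np.hstack([a,b])[:,:,::-1])
L=loc(cloud('top',d))*1000; m=(abs(L[...,1])<36)&(L[...,2]>28)&(L[...,2]<36)
B=L[m]; print('board x', np.percentile(B[:,0],[0,1,50,99,100]))
E
```

```text
t 7.6 loc [-17.2 174.6 201.1] rot [ 3.141e+00  3.000e-03 -2.901e+00] F [ 0.   0.6 -0.3] w -0.0001 q [-0.6   0.53 -0.12  1.67  0.08  0.94  1.06]
board x [-305.37866678 -296.46020885  -18.79610647  386.43986158  388.00363169]
```

View pics/c1.png

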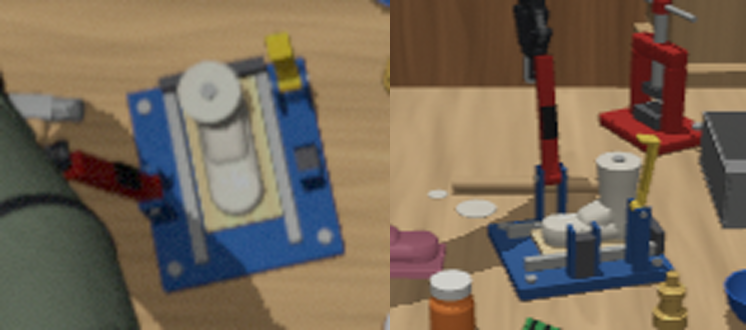

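apply_moves --linear '[[0.02, -0.15, 0], [0.02, -0.3, 0], [0.02, -0.45, 0], [0.02, -0.6, 0], [0.02, -0.72, 0]]' --delta_rot '[[0, 0, 0], [0, 0, 0], [0, 0, 0], [0, 0, 0], [0, 0, 0]]'

```text
clock: 8.12
position: [0.5191, 0.2675, 0.2011]
tool_rot: [-3.141, 0.001, -2.901]
force: [0.2, 0.9, 0.5]
grip_width: -0.0002
finger_force: 0.0
```

apply_moves --linear '[[0, -0.08, 0], [0, -0.16, 0], [0, -0.24, 0], [0, -0.32, 0], [0, -0.41, 0]]' --delta_rot '[[0, 0, 0], [0, 0, 0], [0, 0, 0], [0, 0, 0], [0, 0, 0]]'

```text
clock: 8.53
position: [0.5284, 0.2294, 0.2002]
tool_rot: [3.141, -0.0, -2.899]
force: [0.1, 1.4, 0.4]
grip_width: 0.0006
finger_force: 0.0
```

```bash
python3 -c "
from h import *
st(); grab('side','pics/s2.png')"
```

```text
t 8.53 loc [-22.4  62.1 200.2] rot [ 3.141 -0.    -2.899] F [0.4 1.3 0.4] w 0.0006 q [-0.43  0.48 -0.11  1.76  0.07  0.9   1.24]
```

View pics/s2.png

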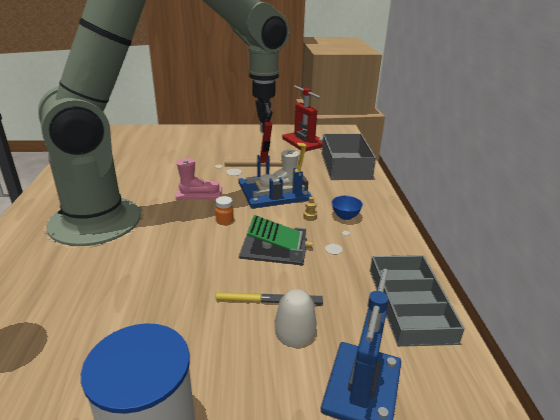

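The side view shows the fingers at (265,120) pushing the red arm with about 1.3 N. It is coming over towards the camera side, so I'll keep following the arc.

apply_moves --linear '[[0, -0.07, 0.02], [0, -0.14, 0.04], [0, -0.22, 0.08], [0, -0.29, 0.12], [0, -0.36, 0.17]]' --delta_rot '[[0, 0, 0], [0, 0, 0], [0, 0, 0], [0, 0, 0], [0, 0, 0]]'

```text
clock: 9.0
position: [0.5372, 0.194, 0.1829]
tool_rot: [-3.141, 0.0, -2.9]
force: [-0.1, 0.2, 2.6]
grip_width: 0.0001
finger_force: 0.7
```

apply_moves --linear '[[0, -0.06, 0.05], [0, -0.12, 0.1], [0, -0.18, 0.16], [0, -0.23, 0.22], [0, -0.28, 0.29]]' --delta_rot '[[0, 0, 0], [0, 0, 0], [0, 0, 0], [0, 0, 0], [0, 0, 0]]'

```text
clock: 9.42
position: [0.5438, 0.1671, 0.1537]
tool_rot: [-3.142, 0.0, -2.9]
force: [0.8, -0.5, 1.7]
grip_width: 0.0001
finger_force: 0.6
```

apply_moves --linear '[[0, -0.03, 0.05], [0, -0.06, 0.1], [0, -0.09, 0.16], [0, -0.12, 0.22], [0, -0.14, 0.27]]' --delta_rot '[[0, 0, 0], [0, 0, 0], [0, 0, 0], [0, 0, 0], [0, 0, 0]]'

```text
clock: 9.83
position: [0.5471, 0.1538, 0.1266]
tool_rot: [3.142, -0.0, -2.9]
force: [0.2, 1.4, 0.4]
grip_width: 0.0001
finger_force: 0.4
```

apply_moves --linear '[[0, -0.02, 0.05], [0, -0.03, 0.1], [0, -0.05, 0.15], [0, -0.06, 0.2], [0, -0.06, 0.24]]' --delta_rot '[[0, 0, 0], [0, 0, 0], [0, 0, 0], [0, 0, 0], [0, 0, 0]]'

```text
clock: 10.25
position: [0.5485, 0.1479, 0.1027]
tool_rot: [-3.141, -0.0, -2.9]
force: [0.4, -0.9, -0.0]
grip_width: 0.0001
finger_force: 0.4
```

```bash
python3 -c "
from h import *
st()"
```

```text
t 10.25 loc [-22.4 -21.8 102.7] rot [-3.141 -0.    -2.9  ] F [ 0.1 -1.  -0. ] w 0.0001 q [-0.3   0.6  -0.1   1.85  0.08  0.69  1.37]
```

Now I'll press onto the rest until the force rises.

apply_moves --linear '[[0, 0, 0.01], [0, 0, 0.02], [0, 0, 0.03], [0, 0, 0.04], [0, 0, 0.04]]' --delta_rot '[[0, 0, 0], [0, 0, 0], [0, 0, 0], [0, 0, 0], [0, 0, 0]]'

```text
clock: 10.67
position: [0.5486, 0.1483, 0.1]
tool_rot: [-3.142, 0.0, -2.9]
force: [-3.0, -1.0, 10.8]
grip_width: 0.0001
finger_force: 5.2
```

```bash
python3 -c "
from h import *
st()"
```

```text
t 10.67 loc [-22.2 -21.5 100. ] rot [-3.142  0.    -2.9  ] F [-3.2 -0.3 10.8] w 0.0001 q [-0.3   0.61 -0.09  1.86  0.09  0.68  1.37]
```

apply_moves --linear '[[0, 0, -0.2], [0, 0, -0.4], [0, 0, -0.6], [0, 0, -0.8], [0, 0, -1]]' --delta_rot '[[0, 0, 0], [0, 0, 0], [0, 0, 0], [0, 0, 0], [0, 0, 0]]'

```text
clock: 11.08
position: [0.5484, 0.1483, 0.2005]
tool_rot: [3.142, 0.0, -2.899]
force: [0.8, 0.1, -1.3]
grip_width: -0.0001
finger_force: 0.0
```

apply_moves --linear '[[0, 0, -0.3], [0, 0, -0.61], [-0.14, -0.2, -0.61], [-0.28, -0.4, -0.61], [-0.41, -0.56, -0.61]]' --delta_rot '[[0, 0, 0], [0, 0, 0], [0, 0, 0], [0, 0, 0], [0, 0, 0]]'

```text
clock: 11.5
position: [0.6028, 0.1027, 0.2613]
tool_rot: [-3.141, 0.002, -2.9]
force: [1.0, 0.5, 0.1]
grip_width: -0.0
finger_force: 0.0
```

apply_moves --linear '[[-0.2, 0, 0], [-0.4, 0, 0], [-0.6, 0, 0], [-0.8, 0, 0], [-0.98, 0, 0]]' --delta_rot '[[0, 0, 0], [0, 0, 0], [0, 0, 0], [0, 0, 0], [0, 0, 0]]'

```text
clock: 11.92
position: [0.6978, 0.1275, 0.2603]
tool_rot: [3.142, 0.0, -2.899]
force: [-0.1, -0.5, 0.6]
grip_width: 0.0004
finger_force: 0.0
```

```bash
python3 - <<'E'
from h import *
st(); p,d=grab('top'); p2,_=grab('side')
a=cv2.resize(p[150:260,140:270],None,fx=3,fy=3,interpolation=cv2.INTER_CUBIC); b=cv2.resize(p2[90:220,200:340],None,fx=2.54,fy=2.54,interpolation=cv2.INTER_CUBIC)[:330]
cv2.imwrite('pics/c2.png',np.hstack([a,b])[:,:,::-1])
E
```

```text
t 11.92 loc [117.7 -77.4 260.3] rot [ 3.142  0.    -2.899] F [-0.2 -0.5  0.6] w 0.0004 q [-0.22  0.64 -0.07  1.31  0.05  1.19  1.51]
```

View pics/c2.png

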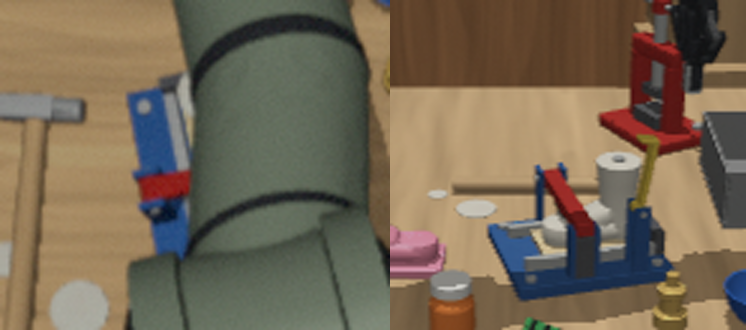

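The side view shows the red arm level on its rest and the latch still standing at (648,175). Next I'll come down behind the latch and swing it over.

apply_moves --linear '[[0, 0, 0.2], [0, 0, 0.4], [0, 0, 0.6], [0, 0, 0.75], [0, 0, 0.85]]' --delta_rot '[[0, 0, 0], [0, 0, 0], [0, 0, 0], [0, 0, 0], [0, 0, 0]]'

```text
clock: 12.43
position: [0.6959, 0.127, 0.1737]
tool_rot: [3.142, -0.002, -2.899]
force: [0.1, 0.5, -0.0]
grip_width: 0.0003
finger_force: 0.0
```

apply_moves --linear '[[0.1, 0, 0], [0.2, 0, 0], [0.3, 0, 0], [0.4, 0, 0], [0.48, 0, 0]]' --delta_rot '[[0, 0, 0], [0, 0, 0], [0, 0, 0], [0, 0, 0], [0, 0, 0]]'

```text
clock: 12.85
position: [0.6498, 0.1155, 0.176]
tool_rot: [-3.142, 0.001, -2.9]
force: [1.1, 1.1, 0.1]
grip_width: 0.0001
finger_force: 0.6
```

apply_moves --linear '[[0.05, 0, 0], [0.1, 0, 0], [0.15, 0, 0.01], [0.2, 0, 0.01], [0.26, 0, 0.02]]' --delta_rot '[[0, 0, 0], [0, 0, 0], [0, 0, 0], [0, 0, 0], [0, 0, 0]]'

```text
clock: 13.27
position: [0.6248, 0.1094, 0.1733]
tool_rot: [3.142, 0.0, -2.9]
force: [1.0, 1.0, -1.0]
grip_width: -0.0001
finger_force: 0.4
```

apply_moves --linear '[[0.05, 0, 0.02], [0.09, 0, 0.04], [0.13, 0, 0.07], [0.17, 0, 0.1], [0.21, 0, 0.13]]' --delta_rot '[[0, 0, 0], [0, 0, 0], [0, 0, 0], [0, 0, 0], [0, 0, 0]]'

```text
clock: 13.68
position: [0.6042, 0.1043, 0.1599]
tool_rot: [3.142, -0.0, -2.9]
force: [-0.3, 0.2, -0.6]
grip_width: 0.0001
finger_force: 0.3
```

apply_moves --linear '[[0.04, 0, 0.03], [0.07, 0, 0.06], [0.1, 0, 0.1], [0.13, 0, 0.14], [0.16, 0, 0.18]]' --delta_rot '[[0, 0, 0], [0, 0, 0], [0, 0, 0], [0, 0, 0], [0, 0, 0]]'

```text
clock: 14.1
position: [0.5888, 0.1005, 0.1419]
tool_rot: [-3.142, -0.0, -2.9]
force: [-0.7, 1.1, -0.1]
grip_width: -0.0
finger_force: 0.3
```

apply_moves --linear '[[0.02, 0, 0.03], [0.04, 0, 0.06], [0.05, 0, 0.1], [0.07, 0, 0.14], [0.08, 0, 0.17]]' --delta_rot '[[0, 0, 0], [0, 0, 0], [0, 0, 0], [0, 0, 0], [0, 0, 0]]'

```text
clock: 14.52
position: [0.5811, 0.0986, 0.1248]
tool_rot: [-3.142, -0.0, -2.9]
force: [0.0, 0.2, 1.1]
grip_width: 0.0
finger_force: 0.2
```

apply_moves --linear '[[0.01, 0, 0.03], [0.02, 0, 0.06], [0.03, 0, 0.09], [0.03, 0, 0.12], [0.03, 0, 0.14]]' --delta_rot '[[0, 0, 0], [0, 0, 0], [0, 0, 0], [0, 0, 0], [0, 0, 0]]'

```text
clock: 14.93
position: [0.5783, 0.0979, 0.1109]
tool_rot: [-3.142, -0.0, -2.9]
force: [0.3, 1.0, 0.2]
grip_width: -0.0002
finger_force: 0.2
```

```bash
python3 - <<'E'
from h import *
st(); p2,_=grab('side')
cv2.imwrite('pics/c3.png',cv2.resize(p2[80:220,200:340],None,fx=4,fy=4,interpolation=cv2.INTER_CUBIC)[:,:,::-1])
E
```

```text
t 14.93 loc [ -5.5 -77.5 110.9] rot [-3.142 -0.    -2.9  ] F [0.5 0.9 0.2] w -0.0002 q [-0.21  0.61 -0.08  1.8   0.07  0.73  1.48]
```

View pics/c3.png

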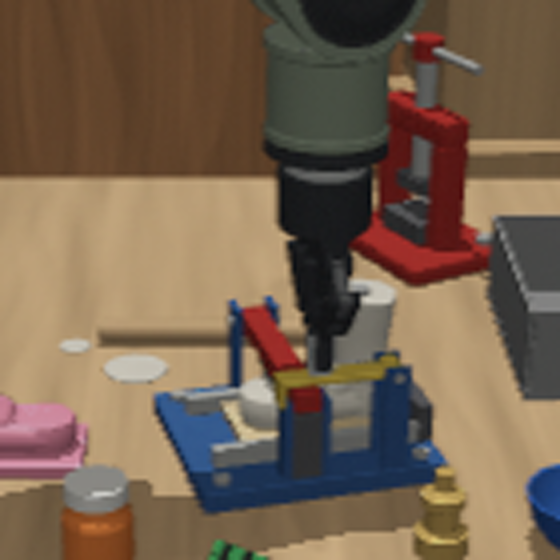

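The crop shows the latch nearly level over the red arm's end, with its hook at (280,390). Now I'll press it fully closed.

apply_moves --linear '[[0, 0, 0.01], [0, 0, 0.02], [0, 0, 0.02], [0, 0, 0.03], [0, 0, 0.03]]' --delta_rot '[[0, 0, 0], [0, 0, 0], [0, 0, 0], [0, 0, 0], [0, 0, 0]]'

```text
clock: 15.4
position: [0.5786, 0.0979, 0.1093]
tool_rot: [-3.142, 0.0, -2.9]
force: [-6.9, -1.5, 17.9]
grip_width: 0.0
finger_force: 8.9
```

```bash
python3 -c "
from h import *
st()"
```

```text
t 15.4 loc [ -5.2 -77.6 109.3] rot [-3.142  0.    -2.9  ] F [-7.1  0.2 17.9] w 0.0 q [-0.21  0.61 -0.08  1.8   0.07  0.73  1.48]
```

Latch closed: it stays at z 109.3 under 18 N. On to the pedal.

apply_moves --linear '[[0, 0, -0.2], [0, 0, -0.4], [0, 0, -0.6], [0, 0, -0.75], [0, 0, -0.9]]' --delta_rot '[[0, 0, 0], [0, 0, 0], [0, 0, 0], [0, 0, 0], [0, 0, 0]]'

```text
clock: 15.82
position: [0.5786, 0.098, 0.1995]
tool_rot: [3.142, 0.001, -2.9]
force: [-0.5, -0.2, -0.5]
grip_width: -0.0
finger_force: 0.0
```

apply_moves --linear '[[0.08, -0.15, 0], [0.17, -0.31, 0], [0.26, -0.46, 0], [0.34, -0.62, 0], [0.43, -0.77, 0]]' --delta_rot '[[0, 0, 0], [0, 0, 0], [0, 0, 0], [0, 0, 0], [0, 0, 0]]'

```text
clock: 16.23
position: [0.555, 0.012, 0.1985]
tool_rot: [-3.141, 0.0, -2.9]
force: [0.1, 0.0, -0.0]
grip_width: 0.0
finger_force: 0.0
```

apply_moves --linear '[[0.08, -0.15, 0], [0.17, -0.31, 0], [0.26, -0.46, 0], [0.34, -0.62, 0], [0.43, -0.77, 0]]' --delta_rot '[[0, 0, 0], [0, 0, 0], [0, 0, 0], [0, 0, 0], [0, 0, 0]]'

```text
clock: 16.65
position: [0.5317, -0.0731, 0.1985]
tool_rot: [-3.141, 0.0, -2.9]
force: [0.0, -0.7, 0.2]
grip_width: -0.0
finger_force: 0.0
```

apply_moves --linear '[[0.08, -0.15, 0], [0.17, -0.31, 0], [0.26, -0.46, 0], [0.34, -0.62, 0], [0.43, -0.77, 0]]' --delta_rot '[[0, 0, 0], [0, 0, 0], [0, 0, 0], [0, 0, 0], [0, 0, 0]]'

```text
clock: 17.07
position: [0.5084, -0.1582, 0.1985]
tool_rot: [-3.141, 0.0, -2.9]
force: [0.0, 0.1, 0.4]
grip_width: 0.0003
finger_force: 0.0
```

```bash
python3 - <<'E'
from h import *
st(); p,d=grab('top'); p2,_=grab('side')
print(monitor.observe()['position'])
a=cv2.resize(p[150:260,140:270],None,fx=3,fy=3,interpolation=cv2.INTER_CUBIC); b=cv2.resize(p2[140:270,200:340],None,fx=2.54,fy=2.54,interpolation=cv2.INTER_CUBIC)[:330]
cv2.imwrite('pics/c4.png',np.hstack([a,b])[:,:,::-1])
E
```

```text
t 17.07 loc [-134.6 -309.5  198.5] rot [-3.141  0.    -2.9  ] F [0.1 0.1 0.4] w 0.0003 q [ 0.23  0.42 -0.05  1.88  0.03  0.85  1.98]
[ 0.50770372 -0.16006314  0.19843209]
```

View pics/c4.png

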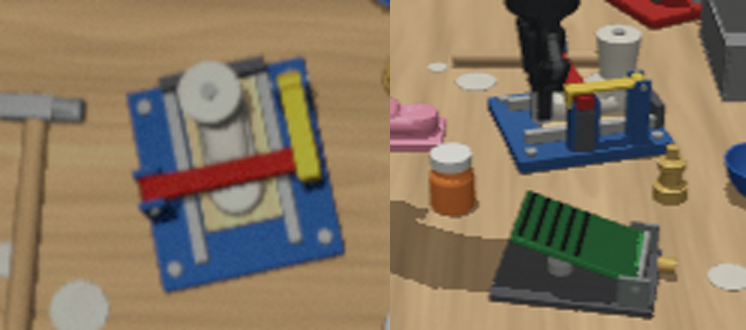

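The latch lies closed over the red arm, the cast stands on its board at home against the stop, and the gripper is above the pedal. Pressing now.

apply_moves --linear '[[0, 0, 0.2], [0, 0, 0.4], [0, 0, 0.6], [0, 0, 0.8], [0, 0, 1]]' --delta_rot '[[0, 0, 0], [0, 0, 0], [0, 0, 0], [0, 0, 0], [0, 0, 0]]'

```text
clock: 17.58
position: [0.5088, -0.1567, 0.0975]
tool_rot: [-3.142, 0.001, -2.899]
force: [1.2, -0.3, -1.0]
grip_width: 0.0003
finger_force: 0.0
```

apply_moves --linear '[[0, 0, 0.07], [0, 0, 0.14], [0, 0, 0.21], [0, 0, 0.28], [0, 0, 0.35]]' --delta_rot '[[0, 0, 0], [0, 0, 0], [0, 0, 0], [0, 0, 0], [0, 0, 0]]'

```text
clock: 18.0
position: [0.5089, -0.1573, 0.0634]
tool_rot: [-3.141, 0.001, -2.9]
force: [-2.9, 0.5, 5.8]
grip_width: 0.0002
finger_force: 2.3
```

apply_moves --linear '[[0, 0, 0.04], [0, 0, 0.08], [0, 0, 0.12], [0, 0, 0.15], [0, 0, 0.18]]' --delta_rot '[[0, 0, 0], [0, 0, 0], [0, 0, 0], [0, 0, 0], [0, 0, 0]]'

```text
clock: 18.42
position: [0.5081, -0.1572, 0.0453]
tool_rot: [3.141, -0.001, -2.9]
force: [-5.2, 1.2, 8.7]
grip_width: 0.0001
finger_force: 4.2
```

```bash
python3 -c "
from h import *
st()"
```

```text
t 18.42 loc [-134.7 -308.5   45.3] rot [ 3.141e+00 -1.000e-03 -2.900e+00] F [-4.8  2.4  8.7] w 0.0001 q [ 0.22  0.66 -0.04  1.97  0.05  0.52  1.95]
```

apply_moves --linear '[[0, 0, 0.01], [0, 0, 0.02], [0, 0, 0.03], [0, 0, 0.03], [0, 0, 0.03]]' --delta_rot '[[0, 0, 0], [0, 0, 0], [0, 0, 0], [0, 0, 0], [0, 0, 0]]'

```text
clock: 18.83
position: [0.508, -0.1572, 0.043]
tool_rot: [3.141, -0.001, -2.9]
force: [-10.0, 2.6, 22.7]
grip_width: -0.0001
finger_force: 11.1
```

```bash
python3 -c "
from h import *
st()"
```

```text
t 18.83 loc [-134.8 -308.4   43. ] rot [ 3.141e+00 -1.000e-03 -2.900e+00] F [-9.1  4.9 22.7] w -0.0001 q [ 0.22  0.66 -0.04  1.97  0.05  0.51  1.95]
```

The pedal is at its stop: force has jumped to 22.7 N at z 43. I'll hold for two calls (0.83 s), then let it up slowly and lift clear.

apply_moves --linear '[[0, 0, 0.01], [0, 0, 0.01], [0, 0, 0.01], [0, 0, 0.01], [0, 0, 0.01]]' --delta_rot '[[0, 0, 0], [0, 0, 0], [0, 0, 0], [0, 0, 0], [0, 0, 0]]'

```text
clock: 19.25
position: [0.5079, -0.1572, 0.0424]
tool_rot: [3.141, -0.001, -2.9]
force: [-12.8, 4.9, 34.6]
grip_width: -0.0003
finger_force: 17.0
```

apply_moves --linear '[[0, 0, 0], [0, 0, 0], [0, 0, 0], [0, 0, 0], [0, 0, 0]]' --delta_rot '[[0, 0, 0], [0, 0, 0], [0, 0, 0], [0, 0, 0], [0, 0, 0]]'

```text
clock: 19.67
position: [0.508, -0.1572, 0.0425]
tool_rot: [3.141, -0.001, -2.9]
force: [-12.6, 3.7, 34.9]
grip_width: 0.0001
finger_force: 17.0
```

apply_moves --linear '[[0, 0, -0.08], [0, 0, -0.16], [0, 0, -0.25], [0, 0, -0.35], [0, 0, -0.5]]' --delta_rot '[[0, 0, 0], [0, 0, 0], [0, 0, 0], [0, 0, 0], [0, 0, 0]]'

```text
clock: 20.08
position: [0.508, -0.1571, 0.0914]
tool_rot: [3.141, -0.001, -2.9]
force: [-0.4, -0.6, -0.1]
grip_width: -0.0001
finger_force: 0.0
```

apply_moves --linear '[[0, 0, -0.2], [0, 0, -0.4], [0, 0, -0.6], [0, 0, -0.8], [0, 0, -1]]' --delta_rot '[[0, 0, 0], [0, 0, 0], [0, 0, 0], [0, 0, 0], [0, 0, 0]]'

```text
clock: 20.5
position: [0.5081, -0.1572, 0.1926]
tool_rot: [3.141, -0.0, -2.9]
force: [-0.6, 0.9, -0.6]
grip_width: 0.0001
finger_force: 0.0
```

```bash
python3 - <<'E'
from h import *
st(); p,d=grab('top'); p2,_=grab('side')
L=loc(cloud('top',d))*1000; u0,u1,v0,v1=195,250,160,260
S=L[v0:v1,u0:u1].reshape(-1,3)
B=S[(abs(S[:,1])<36)&(S[:,2]>28)&(S[:,2]<36)&(S[:,0]<80)]; print('board x',np.percentile(B[:,0],[0,2,98,100]).round(1))
a=S[(abs(S[:,0]+20)<9)&(S[:,1]>-60)&(S[:,1]<60)&(S[:,2]>85)]; print('arm top z',np.polyfit(a[:,1],a[:,2],1))
l=S[(abs(S[:,1]+78)<8)&(S[:,0]>-35)&(S[:,0]<40)&(S[:,2]>85)]; print('latch top z',np.polyfit(l[:,0],l[:,2],1))
a=cv2.resize(p[120:280,130:450],None,fx=2.2,fy=2.2,interpolation=cv2.INTER_CUBIC)
cv2.imwrite('pics/c5.png',a[:,:,::-1])
E
```

```text
t 20.5 loc [-134.7 -308.4  192.6] rot [ 3.141 -0.    -2.9  ] F [-0.3  1.  -0.6] w 0.0001 q [ 0.22  0.42 -0.05  1.88  0.03  0.84  1.98]
board x [-105.8  -72.5   75.4   79.4]
arm top z [-7.23494611e-03  1.00004220e+02]
latch top z [-1.66578993e-02  1.09318203e+02]
```

View pics/c5.png

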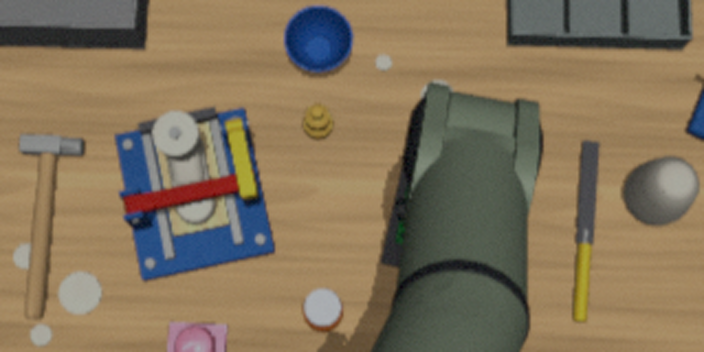

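```bash
python3 - <<'E'
from h import *
p,d=load('top'); L=loc(cloud('top',d))*1000
for n,(u0,u1,v0,v1) in {'x':(195,250,160,260)}.items():
    S=L[v0:v1,u0:u1].reshape(-1,3); C=p[v0:v1,u0:u1].reshape(-1,3)
    for y in (-32,-15,0,15,32):
        m=(abs(S[:,1]-y)<4)&(S[:,0]>-80)&(S[:,0]<-45); o=S[m,0].argsort()
        print(y,[(int(a),int(b)) for a,b in S[m][o][:,[0,2]]][::2])
    m=(abs(S[:,1]-33)<4)&(S[:,0]>55)&(S[:,0]<100);o=S[m,0].argsort(); print('heel',[(int(a),int(b)) for a,b in S[m][o][:,[0,2]]])
E
```

```text
-32 [(-79, 19), (-78, 21), (-74, 18), (-71, 22), (-69, 20), (-67, 24), (-66, 24), (-63, 23), (-59, 33), (-59, 19), (-57, 29), (-54, 25), (-52, 33), (-48, 30), (-47, 36)]
-15 [(-79, 9), (-77, 15), (-74, 16), (-71, 17), (-71, 12), (-69, 19), (-65, 17), (-62, 18), (-59, 27), (-59, 36), (-58, 34), (-55, 31), (-52, 33), (-50, 26), (-49, 40), (-48, 30), (-47, 41), (-46, 35), (-46, 50)]
0 [(-78, 27), (-78, 18), (-74, 24), (-71, 18), (-71, 23), (-68, 18), (-65, 21), (-62, 22), (-60, 26), (-58, 34), (-56, 28), (-54, 49), (-54, 60), (-52, 36), (-51, 62), (-49, 60), (-46, 55), (-45, 64)]
15 [(-79, 16), (-78, 20), (-74, 25), (-73, 11), (-70, 17), (-69, 24), (-66, 15), (-65, 19), (-62, 23), (-59, 27), (-58, 20), (-57, 35), (-55, 33), (-53, 39), (-49, 37), (-48, 47), (-47, 34), (-46, 57)]
32 [(-79, 14), (-77, 22), (-74, 19), (-72, 15), (-70, 22), (-68, 20), (-64, 21), (-62, 21), (-61, 23), (-58, 22), (-57, 35), (-56, 27), (-53, 27), (-52, 38), (-50, 33), (-46, 28)]
heel [(55, 139), (56, 32), (56, 38), (56, 28), (58, 34), (63, 30), (92, 55), (93, 62), (99, 52)]
```

The board's toe edge is at −60, which is home. The red arm's top is at 100 and the latch's at 109.3, both level, so both are closed. I still need to check that the pedal came back up, because the arm hid it in the top view.

```bash
python3 - <<'E'
from h import *
p,d=load('side'); W=cloud('side',d); H,S,V=cv2.split(cv2.cvtColor(p,cv2.COLOR_RGB2HSV)); v,u=np.mgrid[:420,:560]
g=W[(H>45)&(H<85)&(S>100)&(u>230)&(u<320)&(v>200)&(v<275)&(d>0)]
q=(g-[.508,-.158,0])@R.from_euler('z',-.238).as_matrix()*1000
q=q[(abs(q[:,0])<120)&(abs(q[:,1])<60)]
k=np.polyfit(q[:,0],q[:,2],1); print(len(q),k)
E
```

```text
933 [-0.31088407 72.50877261]
```

The pedal is fully up: slope −0.31 and pad height 73 mm, as at the start. Handing in.

```bash
python3 -c "
from h import *
print(workorder.job_done())"
```

```text
the job is handed in; nothing more can be done
None
```

The job is handed in, after about 21 s of the 67 s allowed: the board is home against the back stop, the red arm is on its rest, the latch is closed, and the pedal was held at its stop for about 0.8 s and came fully back up; I saw nothing else moved.

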